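# Let down the lid of the cutter case without a bang

## Task

The wooden cutter case on the bench stands open, its lid leaning back past upright. Tip the lid forward with a finger, catch it on the finger as it falls and lower it gently until it is fully shut, without letting it bang down. Do not grip or squeeze the lid, and leave everything else on the bench as it is.

Things in the scene. Friction and masses are not known exactly. Their poses are not given: they have to be found in the camera images.
- case: Wooden cutter case, fixed to the bench: open box 120 (its x) x 220 (its y) x 70 mm high, walls 8. Its lid is hinged along the top of its +x wall and opens towards +x; at the start this points roughly to the robot's left (world +y, give or take 0.35 rad), so the lid falls towards the robot's right. Origin: centre of the underside, on the bench; x from front wall to hinge. Cutters inside stay below 60 mm.
- lid (a joint): Lid angle, rad: 0 shut and level, 1.57 upright, 1.85 leaning back on its stop (start). 0.27 to 0.35 kg, free but for a weak damper: it balances at about 1.49 and falls back above that; let go at 1.40 it starts slowly, is at 0.6 some 3 to 4 s later and hits the rim at about 0.7 rad/s: a bang. Gentle is under 0.45 rad/s over the last 0.25 rad; only the last 4 mm of the lip may drop.
- lid_lip (a point): Middle of the lid's free edge, on its inner face (underside when shut). Lid: flat board 150 mm from hinge to free edge, 220 wide, 12 thick towards the outer side (above when shut). Shut, it overhangs the box's front wall by 30 mm, 70 above the bench: room for a fingertip beneath. Axes turn with the lid: x from lip to hinge, z out of the outer face.
- lid_hinge (a point): Middle of the hinge line, on the lid's inner face: 60 ahead (case x) of the case's origin and 70 above the bench. The hinge axis is the case's y.
- pencil: Flat carpenter's pencil, 165 x 13 x 8, lying. Sizes in mm; its origin is at the centre of its underside. A bystander: leave it alone.
- rule: Folded joiner's rule of wood, 235 x 34 x 15, lying. Sizes in mm; its origin is at the centre of its underside. A bystander: leave it alone.
- tape: Round steel tape measure, diameter 64, height 32. Sizes in mm; its origin is at the centre of its underside. A bystander: leave it alone.
- screwdriver: Screwdriver with a black handle, 190 long, lying. Sizes in mm; its origin is at the centre of its underside. A bystander: leave it alone.
- mug: White mug, diameter 80, height 90, handle at its own +y. Sizes in mm; its origin is at the centre of its underside. A bystander: leave it alone.
- glue: White glue bottle, diameter 56, height 150. Sizes in mm; its origin is at the centre of its underside. A bystander: leave it alone.
- offcut: Wooden offcut, 90 x 60 x 40. Sizes in mm; its origin is at the centre of its underside. A bystander: leave it alone.

How it is judged (in metres and radians):
On the way, in this order (a step that is already met when the one before it is completed fails the run):
1. the lid is tipped forward past upright (value of joint lid below 1.45 rad), for 0.02 s.
2. the lid, more than 0.12 rad from shut and less than 1.1 rad open, is carried by the fingers and comes down no faster than 0.45 rad/s (value of joint lid between 0.12 and 1.1 rad and contact force between the fingers and lid above 0.3 N and velocity of joint lid above -0.45 rad/s), for 0.3 s.
3. the lid is shut (value of joint lid below 0.02 rad), for 0.1 s.
At the end, for the whole second after the job is handed in: The lid is fully shut (within 0.02 rad) and at rest, and no bystander is more than 20 mm from where it stood (value of joint lid below 0.02 rad and velocity of joint lid between -0.05 and 0.05 rad/s and distance of each of pencil, rule, tape, screwdriver, mug, glue, offcut from where it was at the start of the episode below 0.02 m); the robot touches nothing.
It fails at once if the lid bangs down: faster than 0.45 rad/s between 0.25 and 0.03 rad from shut (value of joint lid between 0.03 and 0.25 rad and velocity of joint lid below -0.45 rad/s).
It fails at once if the lid is squeezed or forced: more than 25 N between fingers and lid (contact force between the fingers and lid above 25 N).
It fails at once if a bystander is shifted, lifted or carried off by more than 20 mm (distance of any of pencil, rule, tape, screwdriver, mug, glue, offcut from where it was at the start of the episode above 0.02 m).
It also fails if it takes over 51 s, if anything falls off the work surface, if the arm or the gripper's body presses on something with over 40 N, if the wrist force passes 120 N, or if a joint passes its speed limit or range.

## Robot

A 7-joint arm with a two-finger parallel gripper is mounted at the origin on the work surface. World frame = base frame: x ahead of the robot, y to its left, z up, the work surface at z = 0. Lengths are in mm, angles in rad, forces in N, time in s.
With the tool pointing down it reaches from about 400 to 875 mm from the base axis. Payload 4.4 kg.
Tool frame: the origin (TCP) lies on the centre line of the jaws, within the pads' length; the fingertips stand 19 mm ahead of it and the grasp point (between the pads) is the TCP; x points along the fingers, y is the direction in which the jaws open and shut, and the axes are right-handed (so a half turn about x gives the same grasp; the last joint's range is limited). The gripper opens to 85 mm and grips with 20 to 120 N. Pads are 22 mm wide; open, the fingers measure 114 mm over their backs; the gripper's body (76 mm by 85 mm) begins 54 mm behind the grasp point. The pads swing forward as they close: fully open they stand 13 mm farther back than shut.
Start: joints at [1.101, 0.628, 0.038, 1.517, -0.027, 0.996, -0.02], TCP at [255.423, -597.726, 250.313] pointing down, gripper open.
Joint ranges: [-3.06, 3.06], [-0.37, 2.12], [-1.25, 1.32], [0.18, 2.47], [-1.1, 4.24], [0.23, 1.98], [-2.94, 2.94]. Speed limits (rad/s): [2.57, 2.57, 3.14, 3.14, 3.14, 3.14, 3.14].

## Interface

Orientations are given as a unit quaternion [w, x, y, z].
In Python, from bench import manip, snapshot, order gives the robot as it stands.
- The arm moves only by the shell command python3 -m handwheel 'ROWS'. ROWS is JSON, a list of rows, each a list of 7 numbers: the shift along the tool's x, y, z in cm, then the turn, a rotation vector about the tool's x, y, z in rad, then the finger opening in cm, from 0 to 8.54. A call has 1 to 8 rows; each row is the pose to reach, as a shift and turn from the pose measured when the call began, along the tool's axes at that moment; what a row does not reach only later rows make up. A row lasts 1/10 s, in which the tool goes at most 50 mm and 8.59 degrees, less where a joint would pass 70% of its speed; a pose out of reach is approached as far as the arm can. A call with a gripper value outside its range is refused whole. The fingers move at their own pace and stop on an object; the grip force is fixed at half the most. Time passes only in rows, so rows that repeat a pose let the fingers close. It gives the time, the measured TCP pose, the force and the opening at its end, in the units of the state.
- manip.get_obs(): the state, without advancing time (a new reading comes with each control period).
- snapshot(name): name is "side" or "top"; returns a dict with "color" (400x640x3 uint8, red, green, blue), "range_z" (400x640 float32, mm along the optical axis (not along the pixel's ray), 0 where there is no reading), "intrinsics" (3x3 intrinsics, pixels), "R" (3x3) and "t" (3): a world point X has camera coordinates R X + t. Camera axes: x right, y down, z forward; pixel columns grow to the right and rows downward; lengths in mm; the calibration is good to about 2 mm. A picture is of the moment at which its call begins.
- order.job_done(): hands the job in, once; it reports no verdict.
The state is a dict: "t": time; "qpos": joint angles; "dq": joint speeds; "tau": joint torques, N m; "eef_pos": TCP position; "tool_rot": TCP orientation; "contact_force": force on the tool from outside, world axes, zero at the start; "moment": the same for the moment, N m; "width": finger opening in mm.
Only numpy, scipy, OpenCV 4.12 (cv2) and the standard library are available. Lean on these libraries where they do the work, as an engineer would, in place of code of your own. Each camera call takes 0.05 s, during which the arm holds its last target.

## Working session

There is one attempt and no reset: what is moved stays moved. The work goes in short steps, Python scripts to look and compute and a shell command to move; the robot and the scene stay as the last step left them, time stands still between calls to the robot, and variables do not carry over. Pictures are saved under pics/ and viewed, and the job is handed in when it is done.

```bash
ls; mkdir -p pics
python3 - <<'E'
from bench import manip, snapshot
import cv2,numpy as np,pickle
print(manip.get_obs())
for n in("side","top"):
    s=snapshot(n); pickle.dump(s,open(n+"0.pkl","wb"))
    cv2.imwrite(f"pics/{n}0.png",s["color"][:,:,::-1]); print(n,s["intrinsics"],s["R"],s["t"])
E
```

```text
pics
{'t': 0.0, 'qpos': array([ 1.10120279,  0.6293431 ,  0.03843183,  1.51836463, -0.02697418,
        0.99627216, -0.02000082]), 'dq': array([-5.00603903e-05, -1.29008388e-04,  4.69910987e-05,  1.77093695e-03,
       -1.07084353e-03, -8.07414313e-05,  4.63814677e-04]), 'tau': array([-1.03031882e-03, -5.63404012e+01,  1.22706000e+00, -1.93455344e+01,
        1.13155588e-02,  1.05187358e-02,  1.27093915e-05]), 'eef_pos': array([ 255.18999886, -597.1820182 ,  249.39190304]), 'tool_rot': array([-0.1411575 , -0.69259581, -0.14244659,  0.69288857]), 'contact_force': array([-0.72869679,  0.52171586, -0.18268498]), 'moment': array([-0.01815118, -0.00443992, -0.0344817 ]), 'width': 85.62753404112382}
side [[417.79388031   0.         321.35105438]
 [  0.         417.79388031 194.29776596]
 [  0.           0.           1.        ]] [[-0.9640196  -0.26582683  0.00151741]
 [-0.18114388  0.65271816 -0.73562619]
 [ 0.19455874 -0.70943294 -0.677386  ]] [ 491.66332267  164.05178605 1006.7359702 ]
top [[375.13794039   0.         319.51134515]
 [  0.         375.13794039 201.29852235]
 [  0.           0.           1.        ]] [[ 0.01776215 -0.99984068  0.00176657]
 [-0.98382703 -0.01779258 -0.17823523]
 [ 0.17823827  0.00142785 -0.98398632]] [ -3.91533082 541.76209876 868.92394763]
```

View pics/side0.png

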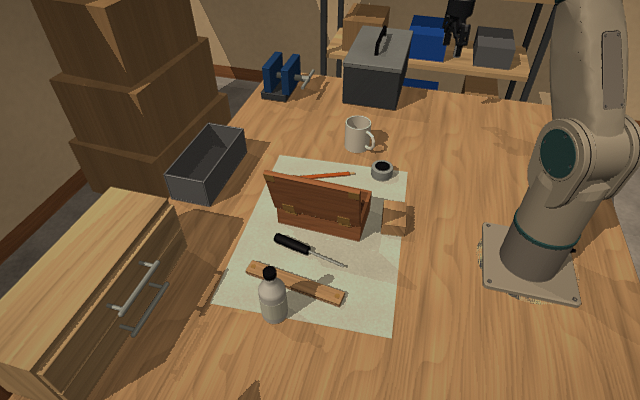

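View pics/top0.png

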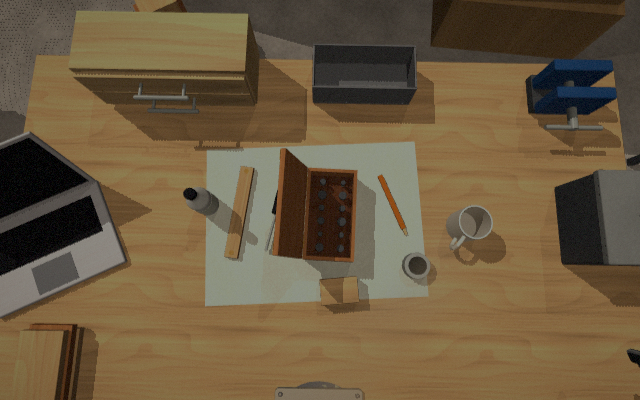

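The side view shows the lid standing at about (318,200), with the screwdriver and rule behind it. In the top view the box spans (305–357, 168–262), the lid is to its left, and the offcut, pencil and tape are to the right and below. Next I'll measure the case.

```bash
cat > h.py <<'E'
import numpy as np,pickle,cv2
def cloud(s):
    d=s["range_z"].astype(float);K=s["intrinsics"];v,u=np.mgrid[:400,:640]
    P=np.stack([(u-K[0,2])/K[0,0]*d,(v-K[1,2])/K[1,1]*d,d],-1)
    W=(P-s["t"])@s["R"]; W[d==0]=np.nan
    return W
def ray(s,u,v,z):
    K=s["intrinsics"];c=-s["R"].T@s["t"];r=s["R"].T@np.array([(u-K[0,2])/K[0,0],(v-K[1,2])/K[1,1],1])
    return c+r*(z-c[2])/r[2]
E
python3 - <<'E'
from h import *
s=pickle.load(open("top0.pkl","rb"));W=cloud(s)
img=cv2.resize(s["color"][130:320,170:500,::-1],None,fx=2.4,fy=2.4,interpolation=cv2.INTER_CUBIC);cv2.imwrite("pics/crop0.png",img)
reg=np.zeros((400,640),bool);reg[140:275,265:365]=1
z=W[...,2]
m=reg&(abs(z-70)<5); P=W[m][:,:2].astype(np.float32)
print("rim n",m.sum(),cv2.minAreaRect(P)); 
for r in (155,180,210,240,258):
    print(r,[tuple(np.round(W[r,c]).astype(int)) for c in range(270,366,6)])
m=reg&(z>85);Q=W[m];print("lid n",len(Q),Q.min(0),Q.max(0))
c=Q.mean(0);U,S,V=np.linalg.svd(Q-c);print(c,S,V)
# others
s2=pickle.load(open("side0.pkl","rb"));W2=cloud(s2)
m2=np.zeros((400,640),bool);m2[165:240,255:375]=1
Q=W2[m2&(W2[...,2]>85)];c=Q.mean(0);U,S,V=np.linalg.svd(Q-c,full_matrices=False);print("side lid",c,S/np.sqrt(len(Q)),V,Q.min(0),Q.max(0))
E
```

```text
rim n 991 ((509.751220703125, -18.80585479736328), (122.41069793701172, 220.42942810058594), 88.00054168701172)
155 [(np.int64(671), np.int64(138), np.int64(4)), (np.int64(673), np.int64(123), np.int64(0)), (np.int64(608), np.int64(84), np.int64(211)), (np.int64(612), np.int64(73), np.int64(196)), (np.int64(673), np.int64(75), np.int64(2)), (np.int64(-9223372036854775808), np.int64(-9223372036854775808), np.int64(-9223372036854775808)), (np.int64(674), np.int64(44), np.int64(1)), (np.int64(675), np.int64(28), np.int64(-1)), (np.int64(675), np.int64(12), np.int64(0)), (np.int64(675), np.int64(-4), np.int64(1)), (np.int64(675), np.int64(-20), np.int64(1)), (np.int64(676), np.int64(-35), np.int64(0)), (np.int64(675), np.int64(-51), np.int64(2)), (np.int64(676), np.int64(-67), np.int64(0)), (np.int64(675), np.int64(-83), np.int64(3)), (np.int64(676), np.int64(-99), np.int64(1))]
180 [(np.int64(604), np.int64(136), np.int64(0)), (np.int64(605), np.int64(120), np.int64(-1)), (np.int64(554), np.int64(82), np.int64(213)), (np.int64(560), np.int64(72), np.int64(189)), (np.int64(569), np.int64
[... 2713 characters left out ...]
.int64(2)), (np.int64(408), np.int64(-98), np.int64(0))]
lid n 2763 [402.1686957   41.26024861  85.04286814] [622.35538464  97.29844429 216.88999669]
[509.3134325   69.1325893  166.55157372] [3342.08585081 2238.23183164  131.52981697] [[-0.99925824  0.03842351  0.00256808]
 [ 0.01416307  0.30467945  0.95234964]
 [-0.03581017 -0.9516796   0.30499765]]
side lid [506.53891057  77.35517914 160.49954496] [63.86759384 41.34961225  2.26529176] [[-0.99937661  0.0352577  -0.00181492]
 [ 0.00715436  0.25259506  0.96754563]
 [ 0.03457187  0.96692949 -0.25268984]] [399.85974853  52.33602438  85.03770981] [621.0473871   99.24373517 216.47721623]<stdin>:9: RuntimeWarning: invalid value encountered in cast
```

View pics/crop0.png

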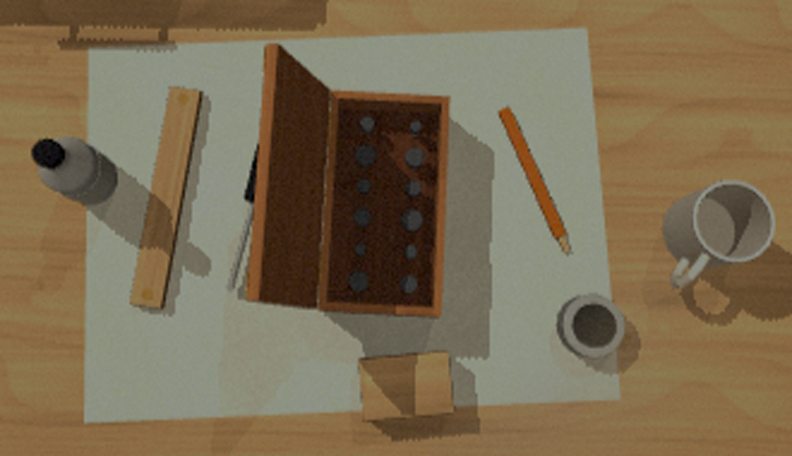

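```bash
cat >> h.py <<'E'
from scipy.spatial.transform import Rotation as R
def rot(q): return R.from_quat([q[1],q[2],q[3],q[0]])
def log(o):
    import json; open("log.txt","a").write(json.dumps([list(map(float,o["qpos"])),list(map(float,o["eef_pos"])),list(map(float,o["tool_rot"]))])+"\n")
E
python3 - <<'E'
from h import *
from bench import manip
o=manip.get_obs();log(o);print(o["t"],rot(o["tool_rot"]).as_matrix().round(3))
s=pickle.load(open("top0.pkl","rb"));W=cloud(s)
for n,(u,v) in dict(tape=(415,265),mug=(470,225),off=(340,292),pencil=(392,205),glue=(190,194),pen2=(405,233)).items():print(n,W[v,u].round())
E
```

```text
0.1 [[-0.001  0.393 -0.92 ]
 [ 0.002 -0.92  -0.393]
 [-1.    -0.002  0.   ]]
tape [ 392. -228.   31.]
mug [ 496. -378.    3.]
off [326. -46.  42.]
pencil [ 543. -179.   10.]
glue [535. 288. 149.]
pen2 [ 472. -211.    6.]
```

```bash
python3 -m handwheel '[[-2,0,0,0,0,0,8.5]]'
```

```text
t: 0.2
eef_pos: [254.4, -595.3, 266.4]
tool_rot: [-0.139, -0.692, -0.145, 0.693]
contact_force: [0.0, -0.7, -0.5]
width: 85.2
```

```bash
cat >> h.py <<'E'
CX=np.array([0.035,0.9994,0]);CY=np.array([-0.9994,0.035,0]);H=np.array([511.8,41.2,70.])
def toolR(al,yaw=0):
    x=np.cos(al)*CX-np.sin(al)*np.array([0,0,1.]); Rm=np.stack([x,np.cross(CY,x),CY],1)
    return R.from_euler('z',yaw)*R.from_matrix(Rm)
def go(pos,al,yaw=0):
    from bench import manip
    o=manip.get_obs();log(o);r=rot(o["tool_rot"]);d=r.inv().apply(np.array(pos)-o["eef_pos"])/10
    w=(r.inv()*toolR(al,yaw)).as_rotvec()
    print("t",round(o["t"],2),"pos",o["eef_pos"].round(1),"q",o["qpos"].round(2),"F",o["contact_force"].round(1),"al",np.arcsin(-r.as_matrix()[2,0]).round(2)); print("row",d.round(2),w.round(3))
E
python3 -c "
from h import *
go([500,-150,330],1.4)"
```

```text
t 0.2 pos [ 254.4 -595.3  266.4] q [ 1.1   0.61  0.04  1.5  -0.03  1.04 -0.02] F [ 0.  -0.7 -0.5] al 1.56
row [ -6.09 -31.34 -40.08] [ 0.438  0.04  -0.159]
```

```bash
python3 -m handwheel '[[-6,-12,-15,0.44,0.04,-0.16,8.5],[-6,-20,-25,0.44,0.04,-0.16,8.5],[-6,-31,-40,0.44,0.04,-0.16,8.5],[-6,-31,-40,0.44,0.04,-0.16,8.5],[-6,-31,-40,0.44,0.04,-0.16,8.5],[-6,-31,-40,0.44,0.04,-0.16,8.5]]'; python3 -c "
from h import *
go([512,70,300],1.45)"
```

```text
t: 0.8
eef_pos: [398.4, -335.6, 309.8]
tool_rot: [-0.074, 0.705, 0.047, -0.703]
contact_force: [1.1, -0.2, 0.0]
width: 85.0
t 0.8 pos [ 398.4 -335.6  309.8] q [ 0.67  0.44  0.08  1.71 -0.18  1.12 -0.77] F [ 1.1 -0.2  0. ] al 1.4
row [  7.96 -40.19  -9.82] [-0.003  0.     0.051]
```

```bash
python3 -c "
from h import *
go([508,-150,300],0.7)"
```

```text
t 0.8 pos [ 398.4 -335.6  309.8] q [ 0.67  0.44  0.08  1.71 -0.18  1.12 -0.77] F [ 1.1 -0.2  0. ] al 1.4
row [  4.2  -18.51 -10.25] [-0.003 -0.001 -0.699]
```

```bash
python3 -m handwheel '[[4.2,-18.5,-10.2,0,0,-0.7,8.5],[4.2,-18.5,-10.2,0,0,-0.7,8.5],[4.2,-18.5,-10.2,0,0,-0.7,8.5],[4.2,-18.5,-10.2,0,0,-0.7,8.5]]'; python3 -c "
from h import *
go([508,-150,300],0.7)"
python3 -m handwheel '[[4.2,-18.5,-10.2,0,0,-0.7,8.5]]' >/dev/null; echo
```

```text
t: 1.2
eef_pos: [499.9, -164.1, 301.2]
tool_rot: [-0.28, 0.66, 0.255, -0.649]
contact_force: [-0.1, 0.6, -1.0]
width: 84.8
t 1.2 pos [ 499.9 -164.1  301.2] q [ 0.7   0.65 -0.11  1.62 -0.58  1.38 -0.75] F [-0.1  0.6 -1. ] al 0.79
row [ 1.09 -0.94 -0.75] [-0.002 -0.003 -0.095]
```

```bash
cat > fk.py <<'E'
from h import *
import json,itertools
from scipy.optimize import least_squares
def fk(q,p,sg):
    # p: z0,d1(shoulder->elbow),a1,d2,a2,d3,a3 , base offset angle
    T=R.from_euler('z',sg[0]*q[0]+p[7]);x=np.array([0,0,p[0]])
    T=T*R.from_euler('y',q[1]);T=T*R.from_euler('z',sg[1]*q[2]);x=x+T.apply([p[2],0,p[1]])
    T=T*R.from_euler('y',q[3]);T=T*R.from_euler('z',sg[2]*q[4]);x=x+T.apply([p[4],0,p[3]])
    T=T*R.from_euler('y',q[5]);T=T*R.from_euler('z',sg[3]*q[6]);x=x+T.apply([0,0,p[5]])+T.apply([0,0,0])+ (T*R.from_euler('z',-sg[3]*q[6])).apply([p[6],0,0])
    return x,T
def load():
    return [json.loads(l) for l in open("log.txt")]
E
python3 - <<'E'
from fk import *
from bench import manip
log(manip.get_obs()); D=load(); print(len(D), D[-1][1])
best=[]
for sg in itertools.product([1,-1],repeat=4):
    # tool x = T z ; check
    for off in (0,np.pi):
      def res(p):
        e=[]
        for q,x,r in D:
            X,T=fk(q,p,sg);e+=list((X-x)/10);e+=list(30*(T.apply([0,0,1])-rot(r).apply([1,0,0])))
        return np.array(e)
      f=least_squares(res,[300,350,0,350,0,250,0,off]);best.append((f.cost,sg,f.x.round(3)))
best.sort(key=lambda b:b[0])
for b in best[:4]:print(b)
E
```

```text
6 [523.7233428072033, -126.4824162343366, 322.20679457565467]
(np.float64(1.098824565759308), (-1, -1, -1, 1), array([ 3.30285e+02,  5.46704e+02,  4.93300e+00,  3.55782e+02,
       -3.38830e+01,  3.53564e+02, -7.80500e+00, -4.10000e-02]))
(np.float64(1.098824565762771), (-1, -1, -1, -1), array([ 3.30285e+02,  5.46704e+02,  4.93300e+00,  3.55782e+02,
       -3.38830e+01,  3.53564e+02, -7.80500e+00, -4.10000e-02]))
(np.float64(109.35225216602676), (-1, 1, -1, 1), array([ 3.33895e+02,  6.77248e+02,  1.08954e+02,  7.45100e+00,
       -9.31600e+01,  6.44353e+02, -1.33526e+02, -1.40000e-01]))
(np.float64(109.35225216610858), (-1, 1, -1, -1), array([ 3.33895e+02,  6.77248e+02,  1.08954e+02,  7.45100e+00,
       -9.31600e+01,  6.44353e+02, -1.33525e+02, -1.40000e-01]))
```

```bash
cat > plan.py <<'E'
from fk import *
Z=np.array([0,0,1.])
def fit():
    D=load();sg=(-1,-1,-1,1)
    def res(p):
        e=[]
        for q,x,r in D:
            X,T=fk(q,p[:8],sg);e+=list((X-x)/10);e+=list(30*((T*R.from_rotvec(p[8:])*rot(r).inv()).as_rotvec()))
        return np.array(e)
    best=None
    for s in (1,-1):
      sgs=(-1,-1,-1,s)
      sg=sgs
      for a in (0,1,2,3):
        M=np.array([[0,0,1],[0,1,0],[-1,0,0]]).T  # tool x = flange z
        M=(R.from_euler('z',a*np.pi/2)*R.from_matrix(M))
        f=least_squares(res,np.r_[330,547,5,356,-34,353,-8,-.04,M.as_rotvec()])
        if best is None or f.cost<best[0]:best=(f.cost,sgs,f.x)
    return best
LO=np.array([-3.06,-.37,-1.25,.18,-1.1,.23,-2.94]);HI=np.array([3.06,2.12,1.32,2.47,4.24,1.98,2.94])
def ik(b,pos,Rt,q0):
    def res(q):
        X,T=fk(q,b[2][:8],b[1]);return np.r_[(X-pos)/10,30*(T*R.from_rotvec(b[2][8:])*Rt.inv()).as_rotvec(),.05*(q-q0)]
    f=least_squares(res,np.clip(q0,LO+1e-3,HI-1e-3),bounds=(LO,HI));return f.x,np.abs(f.fun[:6]).max()
def world(u,z,w=0): return H+u*CX+z*Z+w*CY
def tcp(th,al,w=0,half=25,xc=0,gap=0):
    """lip resting on +y finger face at tool x=xc"""
    L=150*np.array([-np.cos(th),np.sin(th)]);d=np.array([np.cos(al),-np.sin(al)]);e=np.array([-np.sin(al),-np.cos(al)])
    p=L-xc*d-(half-gap)*e
    return world(p[0],p[1],w)
AL=lambda th:.5+.7*th
E
python3 - <<'E'
from plan import *
from bench import manip
b=fit();print(b[0],b[1],b[2].round(3)); pickle.dump(b,open("fit.pkl","wb"))
q00=manip.get_obs()["qpos"]
for w in (0,40,):
  for yaw in (0,):
    q=q00
    q,e=ik(b,world(43,126,w),toolR(1.5,yaw),q);print(w,yaw,"start",q.round(2),e.round(2))
    for th in (1.45,1,.6,.3,0,-.03):
        q,e=ik(b,tcp(th,AL(th),w),toolR(AL(th),yaw),q);print(th,q.round(2),e.round(2),tcp(th,AL(th),w).round())
E
```

```text
0.7703678347899545 (-1, -1, -1, -1) [ 3.28815e+02  5.48855e+02  5.46200e+00  3.52966e+02 -3.32370e+01
  3.54585e+02 -8.97600e+00 -4.30000e-02  1.19100e+00 -1.23600e+00
  1.17500e+00]
0 0 start [-0.29  0.49  0.17  2.   -0.25  0.64 -1.55] 0.0
1.45 [-0.25  0.46  0.19  1.98 -0.22  0.71 -1.51] 0.0 [512.  48. 220.]
1 [ 0.2   0.52 -0.    1.98 -0.53  0.78 -1.  ] 0.0 [510. -17. 205.]
0.6 [ 0.5   0.7  -0.12  1.91 -0.67  0.93 -0.69] 0.0 [508. -63. 170.]
0.3 [ 0.65  0.88 -0.18  1.82 -0.7   1.05 -0.56] 0.0 [507. -86. 133.]
0 [ 0.74  1.07 -0.23  1.71 -0.71  1.18 -0.48] 0.0 [507. -97.  92.]
-0.03 [ 0.75  1.09 -0.23  1.7  -0.71  1.19 -0.48] 0.0 [507. -97.  88.]
40 0 start [-0.3   0.44  0.15  2.11 -0.24  0.59 -1.57] 0.0
1.45 [-0.25  0.4   0.18  2.09 -0.2   0.65 -1.53] 0.0 [472.  49. 220.]
1 [ 0.23  0.47 -0.02  2.08 -0.55  0.74 -0.96] 0.0 [470. -15. 205.]
0.6 [ 0.54  0.66 -0.13  2.01 -0.68  0.89 -0.63] 0.0 [468. -61. 170.]
0.3 [ 0.69  0.85 -0.18  1.92 -0.7   1.01 -0.5 ] 0.0 [467. -84. 133.]
0 [ 0.78  1.05 -0.22  1.81 -0.7   1.14 -0.42] 0.0 [467. -95.  92.]
-0.03 [ 0.79  1.07 -0.23  1.8  -0.7   1.15 -0.41] 0.0 [467. -96.  88.]
```

```bash
python3 -c "
from plan import *
go(world(43,200),1.5)"
```

```text
t 1.3 pos [ 523.7 -126.5  322.2] q [ 0.7   0.69 -0.16  1.58 -0.68  1.46 -0.77] F [ 0.3  1.4 -0.6] al 0.64
row [19.96 -8.38  1.81] [-0.005  0.003  0.859]
```

```bash
python3 -m handwheel '[[20,-8.4,1.8,0,0,0.86,5.5],[20,-8.4,1.8,0,0,0.86,5.5],[20,-8.4,1.8,0,0,0.86,5.5],[20,-8.4,1.8,0,0,0.86,5.5],[20,-8.4,1.8,0,0,0.86,5.5],[20,-8.4,1.8,0,0,0.86,5.5],[20,-8.4,1.8,0,0,0.86,5.5]]'; python3 -c "
from plan import *
go(world(43,200),1.5)"
```

```text
t: 2.0
eef_pos: [512.5, 93.2, 270.2]
tool_rot: [0.033, -0.705, -0.017, 0.708]
contact_force: [-0.5, -0.4, 0.1]
width: 55.1
t 2.0 pos [512.5  93.2 270.2] q [-0.24  0.42  0.07  1.86 -0.13  0.86 -1.68] F [-0.5 -0.4  0.1] al 1.5
row [-0.04  0.9  -0.1 ] [ 0.013  0.005 -0.   ]
```

```bash
python3 -m handwheel '[[0,0.9,-0.1,0.01,0,0,5],[0,0.9,-0.1,0.01,0,0,5],[0,0.9,-0.1,0.01,0,0,5]]'
python3 - <<'E'
from plan import *
from bench import snapshot
go(world(43,126),1.5)
a=snapshot("side");b=snapshot("top")
im=np.vstack([cv2.resize(a["color"][100:260,200:440],(720,480)) ]);cv2.imwrite("pics/s1.png",im[:,:,::-1])
cv2.imwrite("pics/t1.png",cv2.resize(b["color"][100:300,200:440],(720,600))[:,:,::-1])
E
```

```text
t: 2.3
eef_pos: [513.4, 81.2, 269.3]
tool_rot: [0.038, -0.705, -0.012, 0.708]
contact_force: [0.8, 1.4, 1.1]
width: 50.0
t 2.3 pos [513.4  81.2 269.3] q [-0.22  0.42  0.08  1.86 -0.13  0.86 -1.67] F [0.8 1.4 1.1] al 1.5
row [ 7.33  0.22 -0.02] [-0.003  0.006 -0.   ]
```

View pics/s1.png

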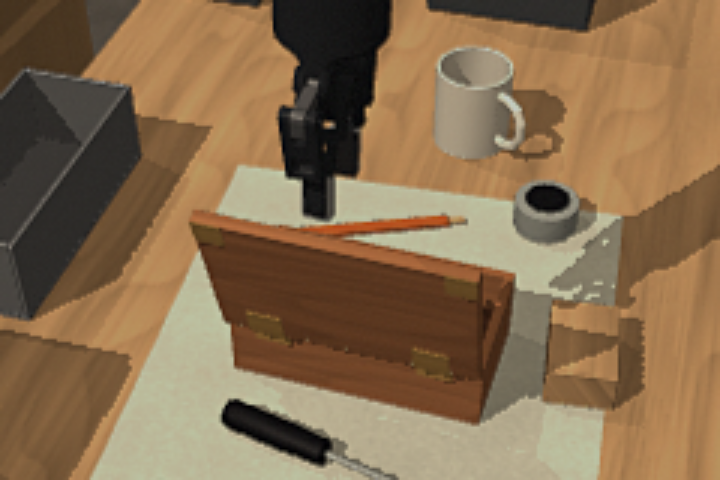

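View pics/t1.png

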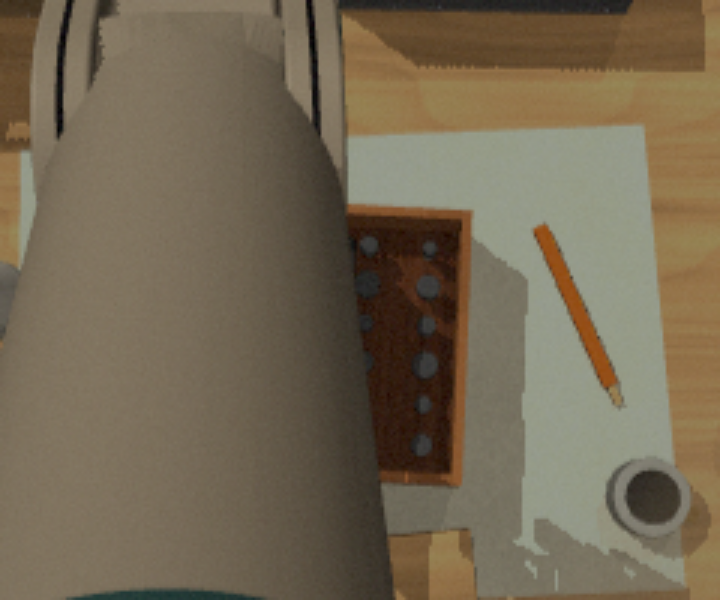

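The side view shows both fingers above the lid edge, with the back finger's tip at crop (318,215), which is side pixel (306,171). The top camera is blocked by the arm. I'll measure the fingertip from the side depth.

Run:
```python
from plan import *
from bench import snapshot,manip
s=snapshot("side");W=cloud(s);o=manip.get_obs();r=rot(o["tool_rot"])
m=np.zeros((400,640),bool);m[125:176,290:325]=1
m&=(s["color"].max(2)<75)&(W[...,2]>200)
Q=r.inv().apply(W[m]-o["eef_pos"])
for x in np.arange(-60,25,5):
    k=Q[abs(Q[:,0]-x)<2.5]
    if len(k):print(x,len(k),"y",k[:,1].min().round(),k[:,1].max().round(),"z",k[:,2].min().round(),k[:,2].max().round())
print(Q[:,0].max())
m=np.zeros((400,640),bool);m[165:240,255:375]=1
m&=(W[...,2]>90)&(s["color"][...,0]>s["color"][...,2]*1.5)
P=W[m]-H;print("lid ang",np.pi-np.arctan2(P[:,2],P@CX).mean() if 0 else None)
P=np.stack([P@CX,P[:,2]],1);c=P.mean(0);v=np.linalg.svd(P-c,full_matrices=False)[2][0];print(np.arctan2(abs(v[1]),-v[0]*np.sign(v[1])))
```

```text
-60 51 y -64.0 25.0 z -9.0 19.0
-55 53 y -63.0 50.0 z -10.0 19.0
-50 52 y -62.0 58.0 z -11.0 19.0
-45 33 y -60.0 58.0 z -9.0 16.0
-40 62 y -60.0 48.0 z -9.0 15.0
-35 48 y -59.0 52.0 z -10.0 15.0
-30 17 y -52.0 35.0 z 5.0 15.0
-25 13 y -36.0 30.0 z -6.0 13.0
-20 18 y -40.0 28.0 z -4.0 13.0
-15 32 y -40.0 26.0 z -5.0 13.0
-10 31 y -40.0 27.0 z -4.0 13.0
-5 30 y -40.0 27.0 z -5.0 13.0
0 38 y -40.0 28.0 z -5.0 13.0
5 30 y -39.0 27.0 z -5.0 13.0
10 19 y -35.0 28.0 z -3.0 12.0
15 2 y 27.0 27.0 z -1.0 10.0
13.19927683391787
lid ang None
1.8256356526687405
```

```bash
python3 -m handwheel '[[2.5,0.1,0,0,0,0,5],[5,0.2,0,0,0,0,5],[7.3,0.2,0,0,0,0,5],[7.3,0.2,0,0,0,0,5],[7.3,0.2,0,0,0,0,5]]'
python3 - <<'E'
from plan import *
from bench import snapshot
go(world(0,126),1.5)
a=snapshot("side")
cv2.imwrite("pics/s2.png",cv2.resize(a["color"][100:260,200:440],(720,480))[:,:,::-1])
E
```

```text
t: 2.95
eef_pos: [513.4, 84.7, 196.7]
tool_rot: [0.038, -0.705, -0.012, 0.708]
contact_force: [0.3, 0.6, -0.0]
width: 49.9
t 2.95 pos [513.4  84.7 196.7] q [-0.21  0.52  0.06  1.94 -0.16  0.68 -1.65] F [ 0.3  0.6 -0. ] al 1.5
row [-0.24  4.34  0.  ] [-0.003  0.006 -0.   ]
```

View pics/s2.png

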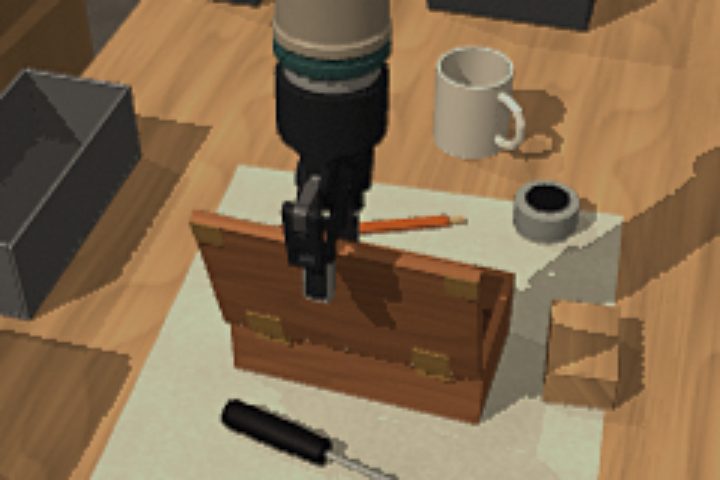

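```bash
python3 -m handwheel '[[0,0.7,0,0,0,0,5],[0,1.3,0,0,0,0,5],[0,1.8,0,0,0,0,5],[0,2.3,0,0,0,0,5],[0,2.8,0,0,0,0,5],[0,3.3,0,0,0,0,5],[0,3.8,0,0,0,0,5],[0,4.3,0,0,0,0,5]]'
cat >> plan.py <<'E'
def look(name=None):
    from bench import snapshot,manip
    s=snapshot("side");W=cloud(s);o=manip.get_obs();log(o)
    c=s["color"].astype(int);P=W-H;u=P@CX;w=P@CY;z=P[...,2]
    m=(abs(w)<105)&(z>5)&(u<70)&(z<165)&(u>-170)&(c[...,0]>c[...,2]*1.6)&(c[...,0]>45)&(np.hypot(u,z)<165)
    A=np.stack([u[m],z[m]],1);
    cc=A.mean(0);
    from numpy.linalg import svd
    for _ in range(3):
        v=svd(A-cc,full_matrices=False)[2];d=(A-cc)@v[1];k=abs(d)<max(2.5*np.median(abs(d)),3);A=A[k];cc=A.mean(0)
    v=v[0]*np.sign(v[0][1]);print("lid angle",np.arctan2(v[1],-v[0]).round(3),"n",len(A),"perp off",abs((cc)@np.array([v[1],-v[0]])).round(1))
    p=o["eef_pos"]-H;print("tcp u,z,w",(p@CX).round(1),p[2].round(1),(p@CY).round(1),"al",np.arcsin(-rot(o["tool_rot"]).as_matrix()[2,0]).round(3),"F",o["contact_force"].round(1),"t",round(o["t"],2),"width",round(o["width"],1))
    if name: cv2.imwrite(f"pics/{name}.png",cv2.resize(s["color"][100:260,200:440],(720,480))[:,:,::-1])
E
python3 -c "
from plan import *
look('s3')"
```

```text
t: 3.8
eef_pos: [512.2, 41.5, 194.2]
tool_rot: [0.038, -0.705, -0.012, 0.708]
contact_force: [0.3, 1.5, 0.7]
width: 49.9
lid angle 1.657 n 3382 perp off 10.8
tcp u,z,w -0.9 124.1 -0.4 al 1.501 F [-0.6 -0.6 -1. ] t 3.85 width 49.8
```

View pics/s3.png

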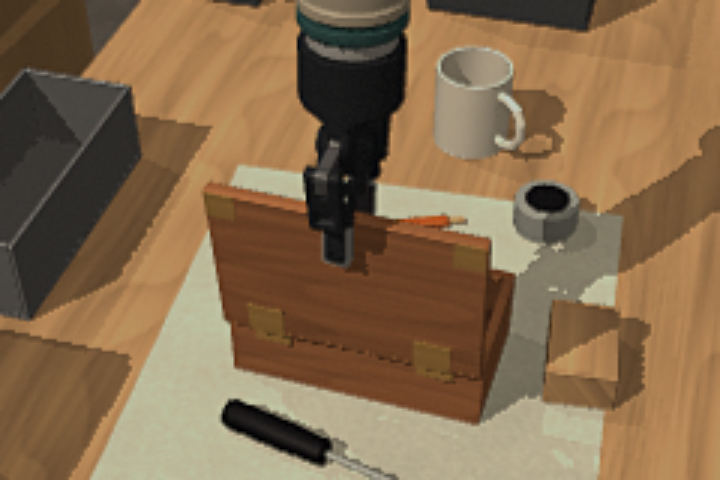

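The lid is upright and measures about 1.66 rad. The back finger is on its outer face, with its tip at crop (338,265). I'll keep pushing slowly.

```bash
python3 -m handwheel '[[0,0.4,0,0,0,0,5],[0,0.8,0,0,0,0,5],[0,1.2,0,0,0,0,5],[0,1.5,0,0,0,0,5],[0,1.8,0,0,0,0,5],[0,2.1,0,0,0,0,5],[0,2.3,0,0,0,0,5],[0,2.5,0,0,0,0,5]]'; 
python3 -c "
from plan import *
look()"
```

```text
t: 4.65
eef_pos: [511.2, 15.2, 192.3]
tool_rot: [0.038, -0.705, -0.011, 0.708]
contact_force: [0.2, 0.3, 0.5]
width: 50.0
lid angle 1.471 n 4015 perp off 10.9
tcp u,z,w -26.4 122.3 -0.3 al 1.501 F [0.2 0.2 0.8] t 4.7 width 49.8
```

```bash
python3 -m handwheel '[[0,0.3,0,0,0,0,5],[0,0.6,0,0,0,0,5],[0,0.8,0,0,0,0,5],[0,0.9,0,0,0,0,5],[0,0.9,0,0,0,0,5],[0,0.9,0,0,0,0,5]]'; 
python3 -c "
from plan import *
look()"
```

```text
t: 5.3
eef_pos: [510.8, 5.7, 191.7]
tool_rot: [0.038, -0.705, -0.011, 0.708]
contact_force: [0.1, -0.6, -0.3]
width: 50.1
lid angle 1.362 n 4221 perp off 11.2
tcp u,z,w -35.4 121.7 -0.2 al 1.501 F [-0.4 -0.2  0.8] t 5.35 width 50.2
```

```bash
python3 -m handwheel '[[0,0,0,0,0,0,5],[0,0,0,0,0,0,5],[0,0,0,0,0,0,5],[0,0,0,0,0,0,5],[0,0,0,0,0,0,5],[0,0,0,0,0,0,5]]'; 
python3 -c "
from plan import *
look('s4')"
```

```text
t: 5.95
eef_pos: [510.8, 5.8, 191.6]
tool_rot: [0.038, -0.705, -0.011, 0.708]
contact_force: [-0.3, 0.4, 0.1]
width: 50.4
lid angle 1.298 n 4340 perp off 11.2
tcp u,z,w -35.4 121.6 -0.2 al 1.501 F [-0.2 -0.2 -0.3] t 6.0 width 49.8
```

View pics/s4.png

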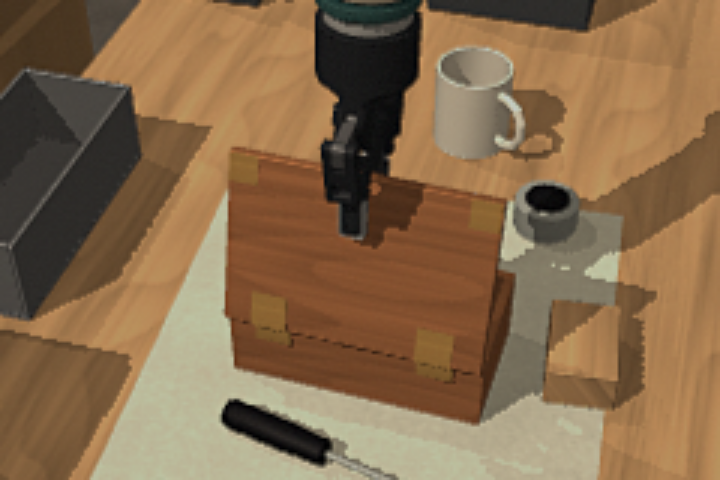

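```bash
cat >> plan.py <<'E'
def rows(ths,half=25,gap=0,w=0):
    from bench import manip
    o=manip.get_obs();r=rot(o["tool_rot"])
    for th in ths:
        al=.5+.87*th;xc=-14*th
        d=r.inv().apply(tcp(th,al,w,half,xc,gap)-o["eef_pos"])/10;v=(r.inv()*toolR(al)).as_rotvec()
        print("%.2f [%.2f,%.2f,%.2f,%.2f,%.2f,%.2f,5]"%(th,*d,*v))
E
python3 -c "
from plan import *
rows([1.15,1.13,1.11,1.09,1.07,1.05,1.03,1.01])"
```

```text
1.15 [-0.10,-0.02,0.02,-0.00,0.00,-0.00,5]
1.13 [-0.06,0.23,0.02,-0.00,0.00,-0.02,5]
1.11 [-0.02,0.48,0.02,-0.00,0.00,-0.04,5]
1.09 [0.02,0.73,0.02,-0.00,0.00,-0.05,5]
1.07 [0.07,0.99,0.02,-0.00,0.00,-0.07,5]
1.05 [0.13,1.24,0.02,-0.00,0.00,-0.09,5]
1.03 [0.19,1.49,0.02,-0.00,0.00,-0.11,5]
1.01 [0.25,1.74,0.02,-0.00,0.00,-0.12,5]
```

```bash
python3 -m handwheel '[[-0.1,0,0,0,0,0,5],[-0.1,0.1,0,0,0,0,5],[-0.06,0.23,0,0,0,-0.02,5],[-0.04,0.35,0,0,0,-0.03,5],[-0.02,0.48,0,0,0,-0.04,5],[0,0.6,0,0,0,-0.05,5],[0.02,0.73,0,0,0,-0.05,5],[0.02,0.73,0,0,0,-0.05,5]]'
python3 -c "
from plan import *
look();rows([1.09,1.07,1.05,1.03,1.01,.99,.97,.95,.93])"
```

```text
t: 6.8
eef_pos: [510.5, -1.8, 190.9]
tool_rot: [0.056, -0.705, -0.028, 0.707]
contact_force: [-0.0, 0.4, -0.6]
width: 49.8
lid angle 1.167 n 4433 perp off 11.2
tcp u,z,w -42.8 120.9 -0.2 al 1.451 F [0.5 0.1 0.4] t 6.85 width 50.3
1.09 [0.00,-0.01,0.02,-0.00,0.00,-0.00,5]
1.07 [0.04,0.25,0.02,-0.00,0.00,-0.02,5]
1.05 [0.08,0.50,0.02,-0.00,0.00,-0.04,5]
1.03 [0.13,0.75,0.02,-0.00,0.00,-0.06,5]
1.01 [0.18,1.01,0.01,-0.00,0.00,-0.07,5]
0.99 [0.24,1.26,0.01,-0.00,0.00,-0.09,5]
0.97 [0.30,1.51,0.01,-0.00,0.00,-0.11,5]
0.95 [0.37,1.76,0.01,-0.00,0.00,-0.12,5]
0.93 [0.44,2.01,0.01,-0.00,0.00,-0.14,5]
```

```bash
python3 -m handwheel '[[0,0,0,0,0,0,5],[0,0,0,0,0,0,5],[0,0,0,0,0,0,5],[0,0.05,0,0,0,0,5],[0.02,0.12,0,0,0,-0.01,5],[0.04,0.25,0,0,0,-0.02,5],[0.06,0.37,0,0,0,-0.03,5],[0.08,0.5,0,0,0,-0.04,5]]'
python3 -c "
from plan import *
look();rows([1.05,1.03,1.01,.99,.97,.95,.93,.91,.89])"
```

```text
t: 7.65
eef_pos: [510.3, -6.7, 189.5]
tool_rot: [0.071, -0.704, -0.043, 0.705]
contact_force: [-0.4, -0.8, -1.1]
width: 49.8
lid angle 1.056 n 4443 perp off 11.4
tcp u,z,w -48.7 119.3 -0.1 al 1.411 F [-0.3 -1.3 -0.2] t 7.7 width 49.8
1.05 [0.00,-0.11,0.01,-0.01,0.00,0.00,5]
1.03 [0.04,0.14,0.01,-0.01,0.00,-0.01,5]
1.01 [0.08,0.40,0.01,-0.01,0.00,-0.03,5]
0.99 [0.13,0.65,0.01,-0.01,0.00,-0.05,5]
0.97 [0.18,0.90,0.01,-0.01,0.00,-0.07,5]
0.95 [0.24,1.16,0.00,-0.01,0.00,-0.08,5]
0.93 [0.30,1.41,0.00,-0.01,0.00,-0.10,5]
0.91 [0.37,1.66,0.00,-0.01,0.00,-0.12,5]
0.89 [0.44,1.91,-0.00,-0.01,0.00,-0.14,5]
```

The lid reads 1.056 rad, which matches the finger's predicted contact angle, and the force reads about −1 N in y. It has been caught, so I'll start lowering.

```bash
python3 -m handwheel '[[0.02,0.05,0,0,0,-0.01,5],[0.04,0.2,0,0,0,-0.02,5],[0.08,0.4,0,0,0,-0.03,5],[0.13,0.65,0,0,0,-0.05,5],[0.18,0.9,0,0,0,-0.07,5],[0.24,1.16,0,0,0,-0.08,5],[0.3,1.41,0,0,0,-0.1,5],[0.37,1.66,0,0,0,-0.12,5]]'
python3 -c "
from plan import *
look();rows([.91,.89,.87,.85,.83,.81,.79,.77,.75])"
```

```text
t: 8.5
eef_pos: [509.6, -23.5, 183.0]
tool_rot: [-0.114, 0.7, 0.085, -0.7]
contact_force: [-0.3, -0.1, -0.9]
width: 50.1
lid angle 0.918 n 4482 perp off 11.5
tcp u,z,w -66.2 112.5 0.1 al 1.289 F [-0.3 -2.3 -1.1] t 8.55 width 50.1
0.91 [-0.01,-0.18,-0.00,-0.01,0.00,0.00,5]
0.89 [0.04,0.08,-0.01,-0.01,0.00,-0.01,5]
0.87 [0.08,0.34,-0.01,-0.01,0.00,-0.03,5]
0.85 [0.14,0.59,-0.01,-0.01,0.00,-0.05,5]
0.83 [0.19,0.84,-0.01,-0.01,0.00,-0.07,5]
0.81 [0.26,1.10,-0.02,-0.01,0.00,-0.08,5]
0.79 [0.32,1.35,-0.02,-0.01,0.00,-0.10,5]
0.77 [0.40,1.60,-0.02,-0.01,0.00,-0.12,5]
0.75 [0.48,1.85,-0.02,-0.01,0.00,-0.14,5]
```

```bash
python3 -m handwheel '[[0.04,0.15,0,0,0,-0.02,5],[0.08,0.34,0,0,0,-0.03,5],[0.14,0.59,0,0,0,-0.05,5],[0.19,0.84,0,0,0,-0.07,5],[0.26,1.1,0,0,0,-0.08,5],[0.32,1.35,0,0,0,-0.1,5],[0.4,1.6,0,0,0,-0.12,5],[0.48,1.85,0,0,0,-0.14,5]]'
python3 -c "
from plan import *
look();rows([.75,.73,.71,.69,.67,.65,.63,.61,.59])"
```

```text
t: 9.35
eef_pos: [508.7, -41.5, 172.6]
tool_rot: [-0.164, 0.693, 0.133, -0.69]
contact_force: [0.5, -0.7, -1.0]
width: 49.9
lid angle 0.755 n 4430 perp off 11.9
tcp u,z,w -84.2 102.0 0.3 al 1.148 F [ 0.2 -1.7 -0.4] t 9.4 width 50.0
0.75 [-0.01,-0.18,-0.03,-0.01,0.00,0.00,5]
0.73 [0.04,0.08,-0.03,-0.01,0.00,-0.01,5]
0.71 [0.09,0.34,-0.04,-0.01,0.00,-0.03,5]
0.69 [0.15,0.60,-0.04,-0.01,0.00,-0.05,5]
0.67 [0.21,0.85,-0.04,-0.01,0.00,-0.06,5]
0.65 [0.28,1.11,-0.04,-0.01,0.00,-0.08,5]
0.63 [0.35,1.36,-0.05,-0.01,0.00,-0.10,5]
0.61 [0.43,1.61,-0.05,-0.01,0.00,-0.12,5]
0.59 [0.51,1.86,-0.05,-0.01,0.00,-0.13,5]
```

```bash
python3 -m handwheel '[[0.04,0.15,0,0,0,-0.02,5],[0.09,0.34,0,0,0,-0.03,5],[0.15,0.6,0,0,0,-0.05,5],[0.21,0.85,0,0,0,-0.06,5],[0.28,1.11,0,0,0,-0.08,5],[0.35,1.36,0,0,0,-0.1,5],[0.43,1.61,0,0,0,-0.12,5],[0.51,1.86,0,0,0,-0.13,5]]'
python3 -c "
from plan import *
look('s5');rows([.59,.57,.55,.53,.51,.49,.47,.45,.43])"
```

```text
t: 10.2
eef_pos: [507.7, -58.4, 159.3]
tool_rot: [-0.209, 0.682, 0.177, -0.678]
contact_force: [-0.4, 0.2, -1.8]
width: 50.0
lid angle 0.593 n 4284 perp off 12.0
tcp u,z,w -100.3 88.8 0.7 al 1.017 F [ 0.7 -2.7 -1.9] t 10.25 width 49.5
0.59 [-0.00,-0.15,-0.06,-0.01,-0.00,-0.00,5]
0.57 [0.05,0.11,-0.07,-0.01,-0.00,-0.02,5]
0.55 [0.11,0.36,-0.07,-0.01,-0.00,-0.04,5]
0.53 [0.18,0.62,-0.07,-0.01,-0.00,-0.06,5]
0.51 [0.25,0.88,-0.08,-0.01,-0.00,-0.07,5]
0.49 [0.33,1.13,-0.08,-0.01,-0.00,-0.09,5]
0.47 [0.41,1.38,-0.08,-0.01,-0.00,-0.11,5]
0.45 [0.49,1.64,-0.09,-0.01,-0.00,-0.13,5]
0.43 [0.58,1.89,-0.09,-0.01,-0.00,-0.14,5]
```

View pics/s5.png

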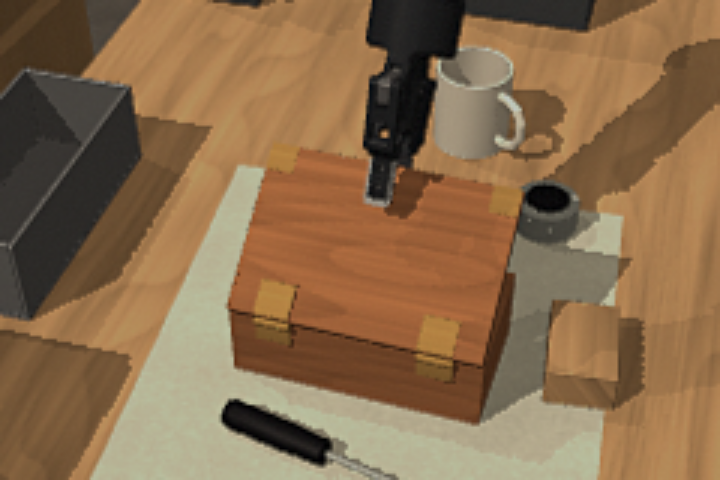

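The lid is carried at about 0.59 rad, with the upper finger hovering over its outer face at crop (378,195). I'll continue.

```bash
python3 -m handwheel '[[0.05,0.15,-0.05,0,0,-0.02,5],[0.11,0.36,-0.07,0,0,-0.04,5],[0.18,0.62,-0.07,-0.01,0,-0.06,5],[0.25,0.88,-0.08,-0.01,0,-0.07,5],[0.33,1.13,-0.08,-0.01,0,-0.09,5],[0.41,1.38,-0.08,-0.01,0,-0.11,5],[0.49,1.64,-0.09,-0.01,0,-0.13,5],[0.58,1.89,-0.09,-0.01,0,-0.14,5]]'
python3 -c "
from plan import *
look();rows([.43,.41,.39,.37,.35,.33,.31,.29,.27])"
```

```text
t: 11.05
eef_pos: [507.8, -72.6, 143.5]
tool_rot: [-0.254, 0.669, 0.228, -0.66]
contact_force: [0.4, -0.0, -0.1]
width: 50.3
lid angle 0.431 n 4063 perp off 12.3
tcp u,z,w -114.5 72.9 0.1 al 0.876 F [-0.2 -1.2 -1.5] t 11.1 width 50.2
0.43 [-0.00,-0.16,-0.01,-0.00,-0.00,-0.00,5]
0.41 [0.06,0.10,-0.01,-0.00,-0.00,-0.02,5]
0.39 [0.13,0.36,-0.01,-0.00,-0.00,-0.04,5]
0.37 [0.20,0.62,-0.01,-0.00,-0.00,-0.05,5]
0.35 [0.27,0.87,-0.02,-0.00,-0.00,-0.07,5]
0.33 [0.35,1.13,-0.02,-0.00,-0.00,-0.09,5]
0.31 [0.44,1.38,-0.02,-0.00,-0.00,-0.11,5]
0.29 [0.53,1.64,-0.02,-0.00,-0.00,-0.12,5]
0.27 [0.63,1.89,-0.02,-0.00,-0.00,-0.14,5]
```

```bash
python3 -m handwheel '[[0.06,0.15,0,0,0,-0.02,5],[0.13,0.36,0,0,0,-0.04,5],[0.2,0.62,0,0,0,-0.05,5],[0.27,0.87,0,0,0,-0.07,5],[0.35,1.13,0,0,0,-0.09,5],[0.44,1.38,0,0,0,-0.11,5],[0.53,1.64,0,0,0,-0.12,5],[0.63,1.89,0,0,0,-0.14,5]]'
python3 -c "
from plan import *
look();rows([.27,.26,.25,.24,.23,.22,.21,.20,.19,.18,.16,.14,.12])"
```

```text
t: 11.9
eef_pos: [507.1, -83.8, 125.9]
tool_rot: [-0.3, 0.651, 0.274, -0.641]
contact_force: [-0.4, -0.1, -0.2]
width: 50.0
lid angle 0.275 n 3724 perp off 12.5
tcp u,z,w -126.0 54.8 0.5 al 0.735 F [-0.4 -2.5 -1.6] t 11.95 width 50.0
0.27 [-0.01,-0.15,-0.05,-0.01,-0.00,0.00,5]
0.26 [0.02,-0.02,-0.05,-0.01,-0.00,-0.01,5]
0.25 [0.06,0.11,-0.05,-0.01,-0.00,-0.02,5]
0.24 [0.09,0.24,-0.05,-0.01,-0.00,-0.03,5]
0.23 [0.13,0.37,-0.05,-0.01,-0.00,-0.03,5]
0.22 [0.17,0.50,-0.05,-0.01,-0.00,-0.04,5]
0.21 [0.21,0.63,-0.05,-0.01,-0.00,-0.05,5]
0.20 [0.25,0.76,-0.05,-0.01,-0.00,-0.06,5]
0.19 [0.29,0.88,-0.05,-0.01,-0.00,-0.07,5]
0.18 [0.33,1.01,-0.05,-0.01,-0.00,-0.08,5]
0.16 [0.42,1.27,-0.06,-0.01,-0.00,-0.10,5]
0.14 [0.51,1.52,-0.06,-0.01,-0.00,-0.11,5]
0.12 [0.61,1.77,-0.06,-0.01,-0.00,-0.13,5]
```

```bash
python3 -m handwheel '[[0.06,0.11,-0.02,0,0,-0.02,5],[0.09,0.24,-0.03,0,0,-0.03,5],[0.13,0.37,-0.05,0,0,-0.03,5],[0.19,0.56,-0.05,-0.01,0,-0.05,5],[0.25,0.76,-0.05,-0.01,0,-0.06,5],[0.31,0.95,-0.05,-0.01,0,-0.08,5],[0.37,1.14,-0.05,-0.01,0,-0.09,5],[0.42,1.27,-0.06,-0.01,0,-0.1,5]]'
python3 -c "
from plan import *
look();rows([.16,.15,.14,.13,.12,.11,.1,.09,.08,.07,.06,.05,.04])"
```

```text
t: 12.75
eef_pos: [507.2, -90.2, 112.3]
tool_rot: [-0.33, 0.638, 0.309, -0.624]
contact_force: [0.4, -0.7, -0.8]
width: 50.1
lid angle 0.164 n 3506 perp off 12.6
tcp u,z,w -131.8 41.8 0.1 al 0.634 F [-0.8 -1.7 -1.7] t 12.8 width 50.3
0.16 [-0.01,-0.09,-0.01,0.00,-0.00,0.01,5]
0.15 [0.02,0.04,-0.01,0.00,-0.00,-0.00,5]
0.14 [0.06,0.17,-0.01,0.00,-0.00,-0.01,5]
0.13 [0.09,0.30,-0.01,0.00,-0.00,-0.02,5]
0.12 [0.13,0.43,-0.00,0.00,-0.00,-0.03,5]
0.11 [0.17,0.56,-0.00,0.00,-0.00,-0.04,5]
0.10 [0.21,0.69,-0.00,0.00,-0.00,-0.05,5]
0.09 [0.25,0.82,-0.00,0.00,-0.00,-0.06,5]
0.08 [0.29,0.95,-0.00,0.00,-0.00,-0.06,5]
0.07 [0.34,1.08,-0.00,0.00,-0.00,-0.07,5]
0.06 [0.38,1.21,-0.00,0.00,-0.00,-0.08,5]
0.05 [0.43,1.34,-0.00,0.00,-0.00,-0.09,5]
0.04 [0.48,1.46,-0.00,0.00,-0.00,-0.10,5]
```

```bash
python3 -m handwheel '[[0.04,0.1,0,0,0,0,5],[0.07,0.22,0,0,0,-0.01,5],[0.1,0.35,0,0,0,-0.02,5],[0.15,0.5,0,0,0,-0.03,5],[0.19,0.63,0,0,0,-0.04,5],[0.23,0.75,0,0,0,-0.05,5],[0.27,0.88,0,0,0,-0.06,5],[0.31,1.0,0,0,0,-0.07,5]]'
python3 -c "
from plan import *
look('s6');rows([.08,.07,.06,.05,.04,.03,.02,.01,0,-.01,-.02,-.03,-.04])"
```

```text
t: 13.6
eef_pos: [507.0, -94.0, 101.8]
tool_rot: [-0.352, 0.626, 0.331, -0.612]
contact_force: [-0.3, 0.1, -0.9]
width: 49.8
lid angle 0.08 n 3287 perp off 12.7
tcp u,z,w -135.6 31.3 0.1 al 0.563 F [ 0.2 -1.  -1. ] t 13.65 width 50.0
0.08 [-0.02,-0.13,-0.01,0.00,-0.00,0.01,5]
0.07 [0.02,0.00,-0.01,0.00,-0.00,-0.00,5]
0.06 [0.05,0.14,-0.01,0.00,-0.00,-0.01,5]
0.05 [0.09,0.27,-0.01,0.00,-0.00,-0.02,5]
0.04 [0.13,0.40,-0.01,0.00,-0.00,-0.03,5]
0.03 [0.17,0.53,-0.01,0.00,-0.00,-0.04,5]
0.02 [0.21,0.66,-0.01,0.00,-0.00,-0.05,5]
0.01 [0.25,0.79,-0.01,0.00,-0.00,-0.05,5]
0.00 [0.29,0.92,-0.01,0.00,-0.00,-0.06,5]
-0.01 [0.34,1.05,-0.01,0.00,-0.00,-0.07,5]
-0.02 [0.39,1.17,-0.01,0.00,-0.00,-0.08,5]
-0.03 [0.43,1.30,-0.01,0.00,-0.00,-0.09,5]
-0.04 [0.48,1.43,-0.01,0.00,-0.00,-0.10,5]
```

View pics/s6.png

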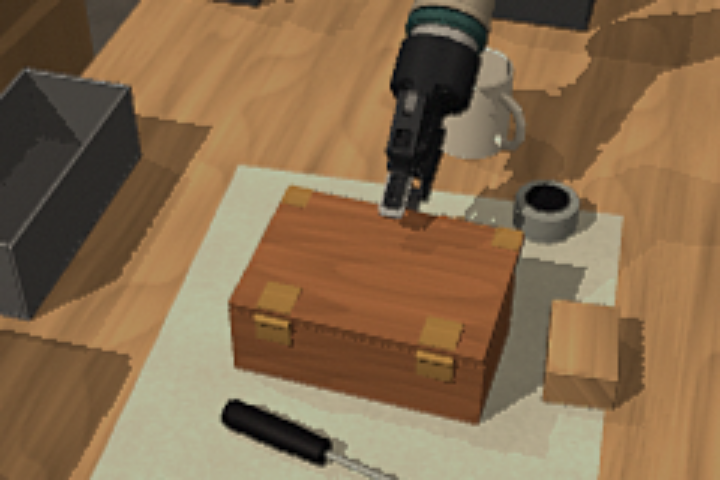

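The lid is almost level at about 0.08 rad, still carried, with the tool over its front edge at crop (395,205). The last bit goes slowly.

```bash
python3 -m handwheel '[[0.04,0.1,0,0,0,-0.01,5],[0.07,0.2,0,0,0,-0.02,5],[0.1,0.3,0,0,0,-0.02,5],[0.13,0.4,0,0,0,-0.03,5],[0.16,0.5,0,0,0,-0.04,5],[0.19,0.6,0,0,0,-0.05,5],[0.22,0.7,0,0,0,-0.05,5],[0.25,0.8,0,0,0,-0.06,5]]'
python3 -c "
from plan import *
look();rows([.01,0,-.01,-.02,-.03,-.04,-.05,-.06,-.08])"
```

```text
t: 14.45
eef_pos: [506.8, -96.5, 93.2]
tool_rot: [-0.37, 0.616, 0.35, -0.601]
contact_force: [-0.3, 0.4, -1.1]
width: 49.9
lid angle 0.014 n 3113 perp off 12.8
tcp u,z,w -138.0 22.7 0.2 al 0.502 F [-0.5  0.5 -2.4] t 14.5 width 50.1
0.01 [-0.00,-0.06,-0.02,0.00,-0.00,0.01,5]
0.00 [0.03,0.07,-0.02,0.00,-0.00,-0.00,5]
-0.01 [0.07,0.20,-0.02,0.00,-0.00,-0.01,5]
-0.02 [0.11,0.33,-0.02,0.00,-0.00,-0.02,5]
-0.03 [0.15,0.46,-0.02,0.00,-0.00,-0.03,5]
-0.04 [0.19,0.59,-0.02,0.00,-0.00,-0.04,5]
-0.05 [0.23,0.72,-0.02,0.00,-0.00,-0.05,5]
-0.06 [0.27,0.85,-0.02,0.00,-0.00,-0.05,5]
-0.08 [0.36,1.11,-0.02,0.00,-0.00,-0.07,5]
```

```bash
python3 -m handwheel '[[0.04,0.1,0,0,0,0,5],[0.07,0.2,0,0,0,0,5],[0.1,0.3,0,0,0,0,5],[0.13,0.4,0,0,0,0,5],[0.17,0.55,0,0,0,0,5],[0.2,0.7,0,0,0,0,5],[0.24,0.85,0,0,0,0,5],[0.24,0.85,0,0,0,0,5]]'
python3 -c "
from plan import *
look();go(world(-220,35),.5)"
```

```text
t: 15.3
eef_pos: [506.6, -98.7, 83.9]
tool_rot: [-0.371, 0.616, 0.35, -0.601]
contact_force: [-0.1, -0.2, -0.4]
width: 49.6
lid angle 0.001 n 3054 perp off 12.9
tcp u,z,w -140.0 14.0 0.2 al 0.502 F [ 0.6 -0.2  0.9] t 15.35 width 50.0
t 15.35 pos [506.7 -98.7  84. ] q [ 0.87  1.12 -0.42  1.69 -0.57  1.08 -0.59] F [ 0.6 -0.2  0.9] al 0.5
row [-8.03  2.01 -0.04] [ 0.002 -0.003 -0.002]
```

```bash
python3 -m handwheel '[[-1,0.25,0,0,0,0,5],[-2.5,0.6,0,0,0,0,5],[-4.5,1.1,0,0,0,0,5],[-6,1.5,0,0,0,0,5],[-9,0,0,0,0,0,5],[-13,-4,0,0,0,0,5],[-13,-4,0,0,0,0,5],[-13,-4,0,0,0,0,5]]'
python3 - <<'E'
from plan import *
look('s7')
from bench import snapshot
b=snapshot("top");cv2.imwrite("pics/t7.png",b["color"][:,:,::-1])
W=cloud(b);r=[W[v,u] for v,u in((190,300),(215,300),(240,300),(190,360),(215,360),(240,360))]
for p in r:print((p-H)@CX,p[2])
E
```

```text
t: 16.15
eef_pos: [503.5, -194.9, 183.0]
tool_rot: [-0.37, 0.618, 0.349, -0.6]
contact_force: [0.2, 0.4, -1.0]
width: 50.0
lid angle 0.0 n 3109 perp off 12.9
tcp u,z,w -235.3 111.7 0.8 al 0.503 F [ 0.4 -0.1  0. ] t 16.2 width 49.8
17.97859704271272 2.118858168577142
14.053179475196652 0.032531815955555196
10.184361517803056 -1.6481527975355252
-128.81878211157732 83.3060008712703
-130.87390096459114 82.79123958186428
-133.1064247923333 80.16249062568701
```

View pics/s7.png

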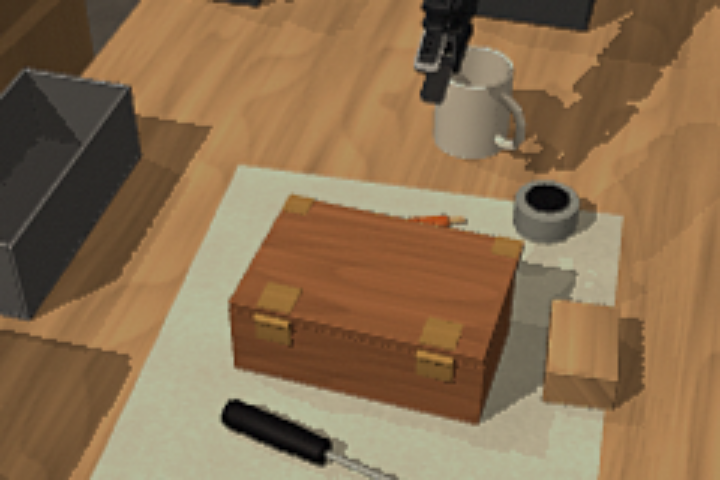

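View pics/t7.png

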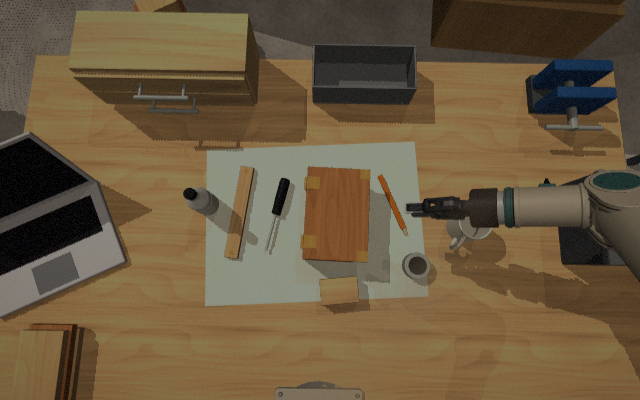

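```bash
python3 -m handwheel '[[-1.9,-3.5,0,0,0,0,5],[-3.8,-7,0,0,0,0,5],[-3.8,-7,0,0,0,0,5],[-3.8,-7,0,0,0,0,5],[-3.8,-7,0,0,0,0,5],[-3.8,-7,0,0,0,0,5]]'
python3 - <<'E'
from plan import *
from bench import snapshot,order,manip
look()
b=snapshot("top");a=pickle.load(open("top0.pkl","rb"))
d=np.abs(b["color"].astype(int)-a["color"]).max(2)
# bystander regions change
for n,(u0,u1,v0,v1) in dict(glue=(183,218,185,216),rule=(224,256,165,260),tape=(402,430,252,280),off=(319,360,277,305),pencil=(376,410,174,238),mug=(446,492,206,250)).items(): print(n,(d[v0:v1,u0:u1]>40).mean().round(3))
print(np.abs(manip.get_obs()["dq"]).max())
print(order.job_done())
E
```

```text
t: 16.85
eef_pos: [501.6, -192.6, 259.0]
tool_rot: [-0.372, 0.614, 0.35, -0.602]
contact_force: [0.1, -0.5, 0.1]
width: 50.1
lid angle 0.0 n 3105 perp off 12.9
tcp u,z,w -234.1 189.3 1.9 al 0.5 F [-0.5  0.3  0. ] t 16.9 width 49.9
glue 0.0
rule 0.0
tape 0.0
off 0.028
pencil 0.103
mug 0.185
0.0066526466347654545
the job is handed in; nothing more can be done
None
```

The lid is fully shut and I handed the job in at about 17 s of the 51 s allowed; the hand-in gives no verdict.

**What I did:** I straddled the lid's free edge with the open fingers (50 mm gap) and pushed it past its balance point with the back finger. The front finger caught it at about 1.06 rad and lowered it at about 0.2 rad/s, slowing to about 0.1 rad/s near the rim. I never gripped the lid. The force read at the tool while lowering stayed around 1–3 N, and at the end I drew the finger out from under the overhang.

**Last checks:**
- **Lid:** it measured 0.00 rad in two side pictures taken after the finger let go.
- **Robot:** it stood clear, about 190 mm above the lid's hinge line and well in front of the case, with about 0 N on the tool.
- **Glue, rule and tape:** no change in the top picture.
- **Offcut, pencil and mug:** part of each region in the picture changed (3 %, 10 % and 19 %). I put this down to the arm and its shadows, because all three look to be in their original places in the pictures. I did not measure their positions again.
- **Screwdriver:** I checked it only by eye; in the side pictures it looks to be where it was.

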